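Change over the lacquer boxes between work board and drying board

TASK

The long box on the dark work board is freshly coated and must go to dry, but three dry boxes, wanted on the work board, still fill the drying board: change them over; the plywood offcut is free for setting things down on the way. At the end the long box lies alone, lengthwise in the middle of the drying board, and the other three are piled lengthwise in the middle of the work board, largest at the bottom, smallest on top, each centred on the one below with its whole rim flat on the panel between the foot rails. Keep every box upside down as it is, tip none over, and leave the tin, whetstone and knife where they are.

Things in the scene. Friction and masses are not known exactly. Their poses are not given: they have to be found in the camera images.
- large_box: The largest of the three dry boxes, upside down: red-brown wood, 150 (x) x 68 (y) mm, 48 mm from open rim (below) to closed panel (top). On the panel two foot rails along y, 6 mm wide, 4 mm high, 4 mm in from the short ends: 130 mm clear between. 120 to 210 g. Grip across y. Origin: centre of the rim plane; z up. Starts across the drying board (x along the board's y), in any of 3 rows 90 mm apart.
- medium_box: The middle-sized dry box, upside down: red-brown wood, 110 (x) x 50 (y) mm, 40 mm from open rim (below) to closed panel (top). On the panel two foot rails along y, 6 mm wide, 4 mm high, 4 mm in from the short ends: 90 mm clear between. 70 to 120 g. Grip across y. Origin: centre of the rim plane; z up. Starts across the drying board (x along the board's y), in any of 3 rows 90 mm apart.
- small_box: The smallest dry box, upside down: red-brown wood, 72 (x) x 34 (y) mm, 32 mm from open rim (below) to closed panel (top). On the panel two foot rails along y, 6 mm wide, 4 mm high, 4 mm in from the short ends: 52 mm clear between. 35 to 65 g. Grip across y. Origin: centre of the rim plane; z up. Starts across the drying board (x along the board's y), in any of 3 rows 90 mm apart.
- long_box: The long, narrow, freshly coated box, upside down: red-brown wood, 200 (x) x 58 (y) mm, 42 mm from open rim (below) to closed panel (top). On the panel two foot rails along y, 6 mm wide, 4 mm high, 4 mm in from the short ends: 180 mm clear between. 110 to 200 g. Grip across y. Origin: centre of the rim plane; z up. Starts on the work board, lying along it.
- work_board: Work board: fixed thick dark wooden slab with a few dark lacquer stains, 240 mm long (its x) by 140 mm wide (its y), flat top 26 mm above the table. Origin: centre of its underside, on the table. The three boards lie side by side, lengths away from the robot, in any order.
- drying_board: Drying board: fixed pale board of five narrow planks running lengthwise with dark lines between them, 270 mm long (its x) by 180 mm wide (its y), flat top 18 mm above the table. Origin: centre of its underside, on the table.
- offcut: Plywood offcut: fixed thin pale plywood sheet, empty at the start, 230 mm long (its x) by 130 mm wide (its y), flat top 9 mm above the table; a free place for setting a box down. Origin: centre of its underside, on the table.
- tin: Bystander: yellow tin with a steel lid, 82 mm across, 77 mm high, standing on the table beyond the boards. Origin: centre of its underside.
- whetstone: Bystander: grey-buff whetstone, 60 x 150 x 24 mm (x, y, z), lying on the table beyond the boards. Origin: centre of its underside.
- knife: Bystander: scraping knife with a round wooden handle 26 mm thick and a flat steel blade, 180 mm long (along y), lying on the table beyond the boards. Origin: on the table below the joint of handle and blade.
Things that resemble listed ones, but are neither listed nor needed, are in the scene too. What is shaped like the long_box but blue or pink is not meant.

How it is judged:
By the outcome, as a careful person would: the job done as asked, in the order asked, and still so for the second after the job is handed in, with the robot touching nothing.
It also fails if it takes over 128 s, if anything falls off the work surface, if the arm or the gripper's body presses on something with over 40 N, if the wrist force passes 120 N, or if a joint passes its speed limit or range.

ROBOT

A 6-joint arm with a two-finger parallel gripper is mounted at the origin on the work surface. World frame = base frame: x ahead of the robot, y to its left, z up, the work surface at z = 0. Lengths are in mm, angles in rad, forces in N, time in s.
With the tool pointing down it reaches from about 350 to 775 mm from the base axis. Payload 5.5 kg.
Tool frame: the origin (TCP) lies on the centre line of the jaws, within the pads' length; the fingertips stand 11 mm ahead of it and the grasp point (between the pads) lies 8 mm behind it (env.tip_reach is the distance from the TCP to the fingertips, in mm); z points along the fingers, y is the line along which they close (so a half turn about z gives the same grasp; the last joint's range is limited). The gripper opens to 85 mm and grips with 20 to 120 N. Pads are 22 mm wide; open, the fingers measure 114 mm over their backs; the gripper's body (76 mm by 85 mm) begins 54 mm behind the grasp point. The pads swing forward as they close: fully open they stand 13 mm farther back than shut.
Start: joints at [1.131, 0.313, 0.046, 1.304, 0, 1.431], TCP at [169.838, 549.387, 242.323] pointing down, gripper open.
Joint ranges: [-2.76, 2.76], [-0.86, 1.69], [-1.03, 1.26], [-2.2, 2.34], [-1.47, 1.5], [-3.14, 3.14]. Speed limits (rad/s): [2.57, 2.57, 3.14, 3.14, 3.14, 3.14].

INTERFACE

Orientations are given as a unit quaternion [w, x, y, z].
In Python, from cell import env, cams gives the robot as it stands. Calls block until the motion is done:
- env.movep(position, orientation): joint-space move of the TCP to a pose.
- env.servo_line(position, rotation=None, max_speed=150, max_force=None): straight line of the TCP; rotation=None keeps the orientation; max_speed is the mean speed in mm/s. With max_force (N) it stops when the force on the tool has changed by that much, and returns True; else False.
- env.set_joints(angles): joint-space move.
- env.open_jaws() and env.grab(squeeze=None): open the fingers fully, or close them until they stop; squeeze is the grip in N (None keeps the last).
- env.wait(seconds).
- env.ik(position, orientation): joint angles nearest the present ones, or None.
- env.read_state(): the state.
- cams.capture(name): name is "scene" or "top"; returns the picture (384x512x3 uint8, red, green, blue); there is no depth.
- cams.camera_model(name): a dict with "camera_matrix" (3x3 intrinsics, pixels), "R" (3x3) and "t" (3): a world point X has camera coordinates R X + t. Camera axes: x right, y down, z forward; pixel columns grow to the right and rows downward; lengths in mm; the calibration is good to about 2 mm. A picture is of the moment at which its call begins. camera_model takes no time and is no camera call.
A pose or a line that the arm cannot do raises env.IKError and nothing moves.
- env.job_done(): hands the job in; it is judged then, once.
The state is a dict: "t": time; "qpos": joint angles; "dq": joint speeds; "joint_torque": joint torques, N m; "eef_pos": TCP position; "eef_rot": TCP orientation; "ft_force": force on the tool from outside, world axes, zero at the start; "ft_torque": the same for the moment, N m; "width": finger opening in mm; "gripper_force": force on a finger pad.
Only numpy, scipy, OpenCV 4.12 (cv2) and the standard library are available. Lean on these libraries where they do the work, as an engineer would, in place of code of your own. Each camera call takes 0.05 s, during which the arm holds its last target. There are 200 camera calls.

## Working session

There is one attempt and no reset: what is moved stays moved. The work goes in short steps, each a Python script; the robot and the scene stay as the last script left them, time stands still between calls to the robot, and variables do not carry over. Pictures are saved under pics/ and viewed, at most 14 in all, crops included, and the job is handed in when it is done.

```bash
ls; mkdir -p pics; python3 - <<'E'
from cell import env,cams
import cv2
for n in ("scene","top"):
    im=cams.capture(n); cv2.imwrite(f"pics/{n}0.png",im[:,:,::-1])
    m=cams.camera_model(n); print(n,m["camera_matrix"],m["R"],m["t"], -m["R"].T@m["t"])
s=env.read_state(); print(s["t"],s["eef_pos"],s["eef_rot"],s["width"])
E
```

```text
pics
scene [[494.54769532   0.         266.04448959]
 [  0.         494.54769532 196.39012092]
 [  0.           0.           1.        ]] [[-0.21946892  0.97551574  0.01422758]
 [ 0.76711866  0.18155792 -0.61527691]
 [-0.60279544 -0.12411992 -0.78818266]] [ 104.73334234 -341.64356804 1722.92860812] [1323.64038537  173.70883329 1146.2869452 ]
top [[368.06561357   0.         251.63161227]
 [  0.         368.06561357 186.04675315]
 [  0.           0.           1.        ]] [[ 0.0121999  -0.9999019   0.00688171]
 [-0.9863085  -0.01316541 -0.16438433]
 [ 0.1644588  -0.00478201 -0.98637236]] [-15.48691032 507.22494792 789.8329257 ] [370.57424167  -5.03057758 862.5557764 ]
0.1 [169.62380337 548.92329735 241.48135151] [-2.45312316e-04  1.49346513e-01  9.88784557e-01 -8.12063126e-04] 85.53732145862801
```

View pics/scene0.png

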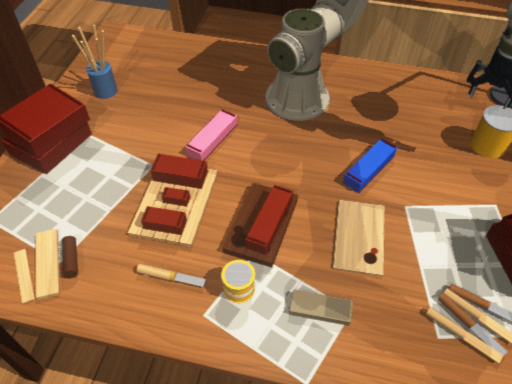

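View pics/top0.png

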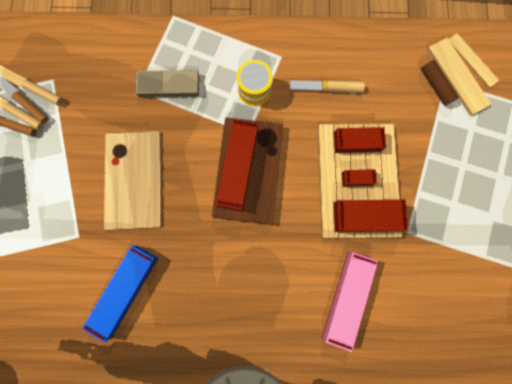

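The top view shows, from left to right: the offcut (px 132,180), the work board with the long box (237,165), and the drying board (362,180). On the drying board the boxes are medium (360,139), small (359,178) and large (370,216). The robot is at the bottom. I'll zoom in to see how the top faces separate from the sides.

```bash
python3 - <<'E'
import cv2,numpy as np
t=cv2.imread("pics/top0.png")[105:250,200:420]; s=cv2.imread("pics/scene0.png")[140:275,125:305]
a=cv2.resize(t,None,fx=3.6,fy=3.6,interpolation=cv2.INTER_CUBIC); cv2.imwrite("pics/tz.png",a)
b=cv2.resize(s,None,fx=4.2,fy=4.2,interpolation=cv2.INTER_CUBIC); cv2.imwrite("pics/sz.png",b)
T=cv2.imread("pics/top0.png");S=cv2.imread("pics/scene0.png")
print("large col370",T[192:240,370].tolist()); print("long row165",T[165,212:258].tolist())
print("scene med col165", S[200:236,165].tolist())
E
```

```text
large col370 [[106, 173, 220], [104, 172, 219], [101, 169, 214], [100, 169, 216], [103, 171, 218], [106, 175, 221], [103, 173, 221], [82, 139, 204], [37, 78, 166], [11, 44, 151], [11, 38, 148], [1, 37, 147], [8, 35, 148], [6, 40, 148], [1, 35, 148], [8, 37, 148], [9, 40, 148], [15, 40, 151], [10, 43, 149], [2, 35, 148], [5, 38, 147], [13, 37, 148], [8, 37, 149], [13, 43, 149], [2, 38, 148], [0, 36, 146], [3, 38, 147], [12, 38, 148], [0, 35, 146], [4, 35, 148], [10, 42, 150], [12, 38, 148], [12, 37, 148], [17, 44, 152], [6, 36, 148], [1, 33, 147], [7, 35, 149], [9, 35, 142], [11, 37, 120], [27, 47, 89], [35, 60, 84], [49, 79, 106], [65, 107, 138], [74, 128, 160], [76, 129, 157], [61, 108, 137], [49, 89, 133], [45, 95, 149]]
long row165 [[58, 121, 188], [57, 120, 186], [52, 119, 185], [51, 122, 187], [53, 118, 183], [55, 114, 177], [50, 93, 148], [36, 68, 116], [32, 60, 105], [27, 55, 99], [29, 55, 103], [24, 46, 119], [17, 46, 144], [13, 45, 154], [10, 38, 151], [9, 44, 153], [15, 39, 151], [22, 47, 156], [14, 42, 153], [17, 42, 153], [17, 43, 154], [20, 43, 156], [20, 44, 155], [16, 
[... 191 characters left out ...]
 38, 150], [17, 40, 141], [19, 33, 98], [3, 23, 61], [31, 44, 70], [20, 38, 69], [30, 44, 73], [28, 42, 71], [23, 43, 71], [26, 39, 72]]
scene med col165 [[25, 41, 88], [27, 43, 88], [47, 73, 112], [94, 149, 192], [104, 167, 213], [96, 153, 197], [100, 154, 197], [98, 154, 192], [79, 127, 179], [44, 70, 164], [33, 53, 152], [31, 49, 150], [29, 49, 149], [30, 49, 148], [32, 51, 151], [31, 51, 150], [29, 48, 147], [30, 51, 151], [32, 50, 148], [32, 51, 150], [31, 52, 151], [32, 51, 150], [31, 49, 150], [28, 48, 146], [29, 47, 134], [23, 40, 104], [24, 41, 89], [24, 39, 86], [22, 39, 85], [25, 41, 87], [24, 39, 87], [27, 45, 91], [61, 99, 140], [113, 178, 224], [118, 184, 228], [116, 181, 227]]
```

View pics/tz.png

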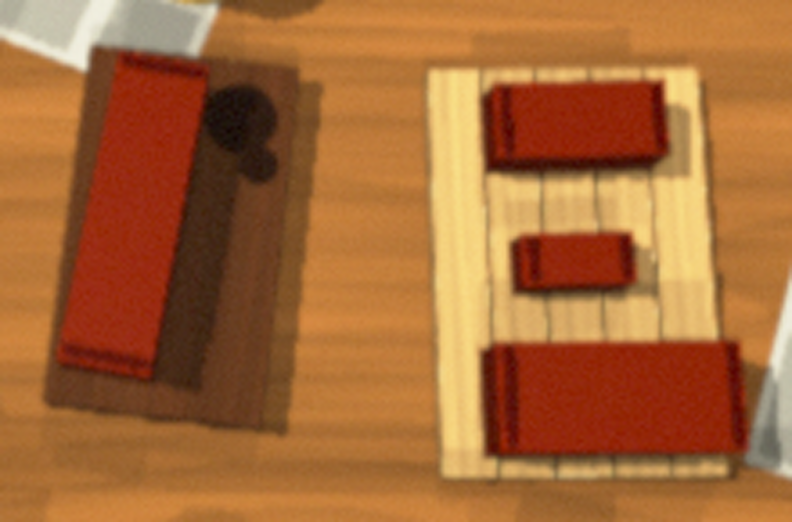

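View pics/sz.png

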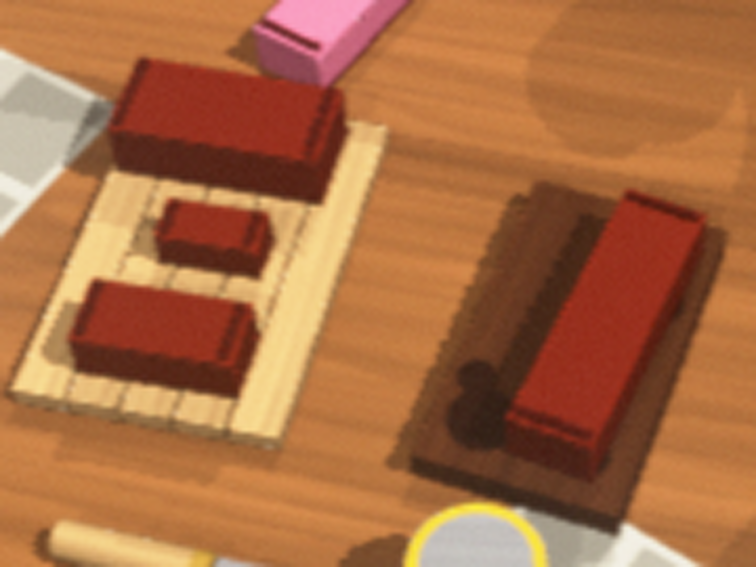

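The zoomed views show each bright top face standing out clearly from its dark sides. The long box lies left of the work board's centre line, and the board stains and shadows are distinguishable. Next I'll measure everything.

```bash
cat > vis.py <<'E'
import cv2,numpy as np
from cell import env,cams
M={n:cams.camera_model(n) for n in("scene","top")}
UP=4
def ray(n,uv):
    m=M[n];uv=np.atleast_2d(uv).astype(float)
    d=np.c_[uv,np.ones(len(uv))]@np.linalg.inv(m["camera_matrix"]).T@m["R"]
    return -m["R"].T@m["t"],d/np.linalg.norm(d,axis=1)[:,None]
def plane(n,uv,z):
    c,d=ray(n,uv); return (c+d*((z-c[2])/d[:,2])[:,None])[:,:2]
def tri(a,b):   # top pixel, scene pixel -> point, gap
    (c1,d1),(c2,d2)=ray("top",a),ray("scene",b);d1,d2=d1[0],d2[0]
    s=np.linalg.lstsq(np.c_[d1,-d2],c2-c1,rcond=None)[0]
    p,q=c1+s[0]*d1,c2+s[1]*d2
    return (p+q)/2,np.linalg.norm(p-q)
def big(im): return cv2.resize(im,None,fx=UP,fy=UP,interpolation=cv2.INTER_CUBIC).astype(int)
def px(c): return (c.reshape(-1,2)+.5)/UP-.5
def blobs(mask,roi,amin,close=9):
    k=np.zeros(mask.shape,np.uint8);x0,x1,y0,y1=[v*UP for v in roi];k[y0:y1,x0:x1]=mask[y0:y1,x0:x1]
    k=cv2.morphologyEx(k,cv2.MORPH_OPEN,np.ones((5,5)))
    k=cv2.morphologyEx(k,cv2.MORPH_CLOSE,np.ones((close,close)))
    cs,_=cv2.findContours(k,cv2.RETR_EXTERNAL,cv2.CHAIN_APPROX_NONE)
    return [c for c in cs if cv2.contourArea(c)>amin*UP*UP]
def red(im,n):  # bright top faces
    B,G,R=[im[...,i] for i in(2,1,0)]
    return ((R>(118 if n=="top" else 112))&(G<70)&(R-G>65)).astype(np.uint8)
def quad(c): return px(cv2.approxPolyN(cv2.convexHull(c),4,ensure_convex=True).astype(float))
def rect(P):
    (c,(w,h),a)=cv2.minAreaRect(P.astype(np.float32))
    if w<h: w,h,a=h,w,a+90
    return np.r_[c,w,h,(a+90)%180-90]
ROI={"top":(90,420,110,250),"scene":(125,400,140,280)}
E
cat > m1.py <<'E'
from vis import *
out={}
for n in ROI:
    raw=cams.capture(n); im=big(raw); R,G,B=[im[...,i] for i in range(3)]; d=raw[:,:,::-1].copy()
    for c in blobs(red(im,n),ROI[n],60):
        m=cv2.moments(c); ctr=(np.array([m["m10"],m["m01"]])/m["m00"]+.5)/UP-.5
        out.setdefault(n,[]).append((ctr,quad(c),px(c)))
        cv2.polylines(d,[quad(c).round().astype(int)],1,(0,255,0))
    pale=((R>150)&(G>130 if n=="top" else G>125)&(R-B>60)).astype(np.uint8)
    dark=((R<122)&(R-G<70)).astype(np.uint8)
    for name,mk,rois in(("dry",pale,{"top":(305,415,110,248),"scene":(125,225,160,255)}),("off",pale,{"top":(95,170,125,235),"scene":(325,400,190,285)}),
        ("work",dark,{"top":(205,290,115,230),"scene":(215,305,180,272)})):
        if name=="work": mk=mk|red(im,n)
        c=max(blobs(mk,rois[n],100,25),key=cv2.contourArea); q=quad(c); out[name,n]=q
        cv2.polylines(d,[q.round().astype(int)],1,(255,0,0))
    x0,x1,y0,y1=ROI[n]; out[n+"p"]=cv2.resize(d[y0-5:y1+10,x0:x1],(800,int(800*(y1-y0+15)/(x1-x0))))
cv2.imwrite("pics/ov_top.png",out["topp"]);cv2.imwrite("pics/ov_scene.png",out["scenep"])
for ct,q,P in out["top"]:
    best=min(((*tri(ct,cs),cs) for cs,_,_ in out["scene"]),key=lambda t:t[1]+10*(not 20<t[0][2]<90))
    print("box",np.round(best[0],1),"gap",best[1].round(1),"rect@z",rect(plane("top",P,best[0][2])).round(1))
for name in("dry","work","off"):
    T,S=out[name,"top"],out[name,"scene"]
    for p in T:
        r=min((tri(p,s) for s in S),key=lambda t:t[1]); print(name,p.round(),r[0].round(1),round(r[1],1))
    z={"dry":18,"work":26,"off":9}[name]
    print("  top rect",rect(plane("top",T,z)).round(1),"scene rect",rect(plane("scene",S,z)).round(1))
E
python3 m1.py; python3 -c "from cell import env;print(env.tip_reach)"
```

```text
box [ 442.7 -268.    63.4] gap 6.3 rect@z [ 443.2 -267.8  142.2   67.6  -88.3]
box [ 531.2 -252.5   46. ] gap 6.5 rect@z [ 531.8 -255.8   52.9   31.2  -87.5]
box [ 619.7 -254.6   53.7] gap 7.1 rect@z [ 620.5 -258.3   90.5   48.   -88.2]
box [553.3  25.7  58.1] gap 0.9 rect@z [554.2  26.  196.8  59.2  -9.8]
dry [418. 112.] [ 632.3 -329.2  187.3] 1.4
dry [401. 237.] [ 412.7 -548.3 -432.9] 23.9
dry [318. 237.] [ 393.  -148.8   71.7] 7.3
dry [303. 109.] [590.5 -83.4 300. ] 11.9
  top rect [ 546.7 -268.   306.9  277.9   -1. ] scene rect [ 545.6 -257.1  331.5  292.5   15.6]
work [289. 123.] [667.7 -95.8  10.3] 4.3
work [279. 226.] [418.5 -69.4  14.2] 5.8
work [211. 218.] [432.5  86.1  48.6] 14.3
work [225. 117.] [680.9  58.9   8.1] 3.5
  top rect [548.3  -7.3 245.6 153.7  -5.8] scene rect [544.5   0.7 281.9 153.   -5.9]
off [160. 227.] [414.7 201.7   5.9] 1.0
off [102. 230.] [ 422.8  464.4 -338.6] 16.0
off [104. 132.] [ 6.393e+02  3.722e+02 -5.000e-01] 40.8
off [159. 130.] [645.6 216.2   8.9] 3.2
  top rect [526.1 273.6 233.1 134.2   3.1] scene rect [473.7 293.3 336.4 175.7   3.2]
11.0
```

View pics/ov_top.png

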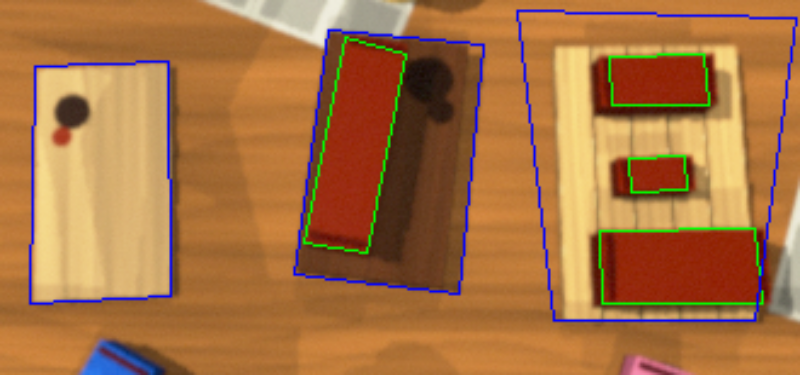

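View pics/ov_scene.png

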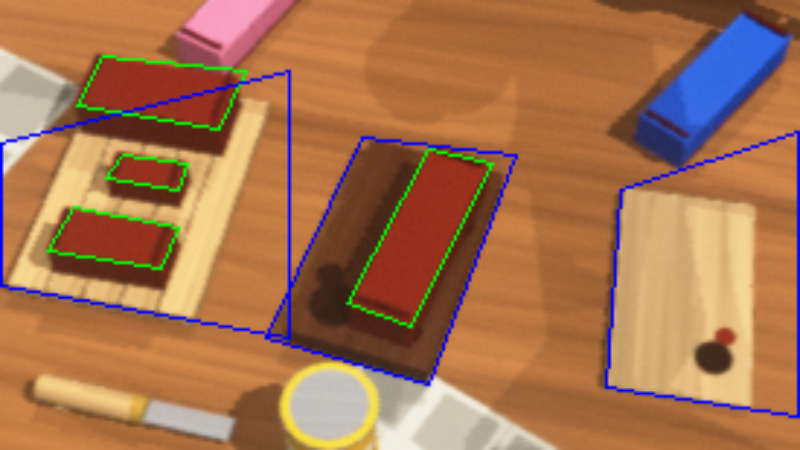

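The overlays show that the work board and long-box outlines fit, though the work board's right edge takes in its shadow. The drying-board and offcut masks leak onto the table, and the rail ends of the dry boxes are lost. I'll check a few intensity profiles to tighten the thresholds.

```bash
python3 - <<'E'
import cv2
T=cv2.imread("pics/top0.png");S=cv2.imread("pics/scene0.png")
def p(n,a): print(n,[tuple(int(v) for v in x[::-1]) for x in a])
p("T large r216 left",T[216,326:348]);p("T large right",T[216,396:414])
p("T med r139 left",T[139,328:346]);p("T med right",T[139,378:390])
p("T work r200 right",T[200,268:294]);p("T work bottom c255",T[214:228,255]); p("T work top c255",T[114:126,262])
p("S work far-left r225",S[225,222:240]);p("S work right r235",S[235,270:292]);p("S work bottom c250",S[246:268,250])
p("S dry right",S[200,200:222]);p("S off r230",S[230,330:340]);p("S off right",S[230,378:392]);
# scene large along axis: from (150,170) to (207,180)
p("S large axis",[S[int(round(168+(x-155)*0.12)),x] for x in range(146,212)])
E
```

```text
T large r216 left [(243, 207, 121), (238, 195, 117), (237, 194, 115), (243, 207, 123), (245, 209, 126), (245, 211, 127), (228, 181, 107), (181, 131, 79), (115, 65, 35), (90, 29, 11), (85, 26, 16), (91, 22, 9), (123, 29, 7), (134, 33, 6), (111, 29, 10), (95, 14, 7), (93, 19, 18), (95, 24, 5), (130, 30, 5), (145, 41, 9), (149, 41, 2), (151, 45, 17)]
T large right [(148, 37, 16), (147, 36, 6), (146, 34, 4), (147, 36, 5), (149, 40, 5), (146, 37, 15), (134, 32, 7), (105, 21, 6), (95, 18, 8), (108, 20, 0), (136, 46, 19), (129, 66, 30), (119, 72, 36), (120, 78, 38), (129, 97, 69), (148, 136, 116), (156, 151, 133), (157, 154, 136)]
T med r139 left [(245, 214, 127), (245, 212, 126), (246, 212, 129), (247, 216, 129), (238, 196, 117), (184, 131, 74), (119, 64, 36), (89, 30, 18), (94, 27, 10), (120, 29, 9), (130, 30, 1), (112, 34, 5), (98, 13, 6), (95, 25, 15), (101, 15, 0), (132, 30, 1), (145, 36, 7), (148, 38, 11)]
T med right [(144, 28, 0), (147, 38, 8), (142, 40, 15), (114, 27, 1), (98, 18, 0), (94, 11, 0), (110, 36, 12), (142, 85, 51), (170, 128, 77), (180, 140, 85), (175, 137, 82), (172, 1
[... 2955 characters left out ...]
5), (149, 49, 29), (147, 46, 29), (148, 47, 31), (151, 49, 33), (150, 49, 34), (150, 50, 30), (148, 44, 26), (150, 46, 30), (150, 46, 29), (149, 47, 30), (151, 48, 31), (152, 51, 32), (149, 45, 28), (151, 46, 28), (151, 48, 32), (150, 48, 30), (151, 49, 32), (151, 49, 32), (151, 48, 33), (151, 50, 34), (151, 48, 31), (152, 48, 29), (154, 48, 35), (154, 50, 33), (152, 49, 31), (153, 49, 31), (150, 46, 28), (151, 48, 30), (152, 48, 30), (150, 46, 27), (151, 48, 33), (131, 44, 30), (104, 39, 29), (103, 35, 23), (116, 39, 27), (141, 47, 31), (119, 41, 26), (99, 39, 26), (96, 37, 23), (101, 42, 27), (138, 82, 50), (201, 146, 93), (238, 194, 125), (243, 205, 135), (240, 202, 131), (240, 201, 132)]
```

Rails are dark, with a thin bright sliver of panel outside them. So the inner panel (clear lengths 130, 90, 52 and 180) is the right blob to measure, with no closing step.

```bash
cat > m2.py <<'E'
from vis import *
import sys
def boxes(caps):
    res=[]
    B={}
    for n in ROI:
        im=big(caps[n]); R,G=im[...,0],im[...,1]
        k=cv2.morphologyEx(((R>124)&(G<65)&(R-G>70)).astype(np.uint8),cv2.MORPH_OPEN,np.ones((13,13)))
        B[n]=[]
        for c in blobs(k,ROI[n],60,1):
            m=cv2.moments(c); B[n].append(((np.array([m["m10"],m["m01"]])/m["m00"]+.5)/UP-.5,px(c)))
    for ct,P in B["top"]:
        p,g,cs,S=min(((*tri(ct,cs),cs,S) for cs,S in B["scene"]),key=lambda t:t[1]+10*(not 15<t[0][2]<160))
        res.append((p,g,rect(plane("top",P,p[2])),rect(plane("scene",S,p[2]))))
    return res
def fitedge(P,a,b):
    # line through contour points near edge a-b, trimmed at the corners
    u=(b-a)/np.linalg.norm(b-a); d=P-a; s=d@u/np.linalg.norm(b-a); e=abs(d@[-u[1],u[0]])
    Q=P[(s>.12)&(s<.88)&(e<2.5)]; vx,vy,x,y=cv2.fitLine(Q.astype(np.float32),cv2.DIST_HUBER,0,.01,.01).ravel()
    return np.array([x,y]),np.array([vx,vy])
def corners(c):
    q=quad(c);P=px(c);L=[fitedge(P,q[i],q[(i+1)%4]) for i in range(4)]
    return np.array([L[i-1][0]+L[i-1][1]*np.linalg.solve(np.c_[L[i-1][1],-L[i][1]],L[i][0]-L[i-1][0])[0] for i in range(4)])
if __name__=="__main__":
    caps={n:cv2.imread(f"pics/{n}0.png")[:,:,::-1] for n in ROI}
    for p,g,a,b in boxes(caps): print("box",p.round(1),"gap",round(g,1),"top",a.round(1),"scene",b.round(1))
    Q={}
    for n in ROI:
        im=big(caps[n]);R,G,B=[im[...,i] for i in range(3)];d=caps[n][:,:,::-1].copy()
        pale=((G>142)&(B>72)&(R-B>60)).astype(np.uint8)
        dark=((R<(114 if n=="top" else 116))&(R-G<70)&((R>76)|(n=="top"))).astype(np.uint8)
        for name,mk,r in(("dry",pale,{"top":(305,407,110,248),"scene":(125,225,160,255)}),("off",pale,{"top":(95,170,125,235),"scene":(325,400,190,285)}),
            ("work",dark|red(im,n),{"top":(205,290,115,230),"scene":(215,305,180,272)})):
            c=cv2.convexHull(max(blobs(mk,r[n],100,21),key=cv2.contourArea))
            t=np.zeros(mk.shape,np.uint8);cv2.fillPoly(t,[c],1);c=cv2.findContours(t,cv2.RETR_EXTERNAL,cv2.CHAIN_APPROX_NONE)[0][0]
            Q[name,n]=q=corners(c);cv2.polylines(d,[q.round().astype(int)],1,(255,0,0))
        x0,x1,y0,y1=ROI[n];cv2.imwrite(f"pics/ov2_{n}.png",cv2.resize(d[y0-5:y1+10,x0:x1],None,fx=2.3,fy=2.3))
    for name,z in(("dry",18),("work",26),("off",9)):
        for p in Q[name,"top"]:
            r=min((tri(p,s) for s in Q[name,"scene"]),key=lambda t:np.hypot(t[1],.3*(t[0][2]-z))); print(name,p.round(),r[0].round(1),round(r[1],1))
        for n in ROI: print("  ",n,rect(plane(n,Q[name,n],z)).round(1), "mean",plane(n,Q[name,n],z).mean(0).round(1))
E
python3 m2.py; python3 -c "
import cv2,numpy as np
a,b=[cv2.imread(f'pics/ov2_{n}.png') for n in('top','scene')]
w=max(a.shape[1],b.shape[1]);c=np.vstack([cv2.copyMakeBorder(x,0,0,0,w-x.shape[1],0) for x in(a,b)]);f=min(800/w,600/c.shape[0]);cv2.imwrite('pics/ov2.png',cv2.resize(c,None,fx=f,fy=f))"
```

```text
box [ 443.  -272.3   63.2] gap 2.8 top [ 443.7 -273.1  129.    64.9  -89.3] scene [ 441.8 -271.8  130.3   71.   -87.6]
box [ 531.4 -254.6   47. ] gap 2.1 top [ 531.7 -255.5   50.3   30.1  -88.1] scene [ 531.4 -253.6   51.7   32.   -86.8]
box [ 620.  -257.    54.5] gap 1.8 top [ 620.1 -258.    89.1   46.4  -87.9] scene [ 619.7 -256.4   89.3   48.4  -88. ]
box [554.2  25.7  62.2] gap 0.6 top [556.5  25.2 180.2  58.3  -9.7] scene [549.6  26.5 179.3  59.1  -9.7]
dry [402. 236.] [ 403.2 -397.9  -88.7] 2.9
dry [322. 237.] [ 394.2 -165.5   34.2] 3.8
dry [318. 124.] [ 665.6 -164.8   16.2] 1.9
dry [394. 123.] [ 669.6 -347.6   16.9] 2.1
   top [ 532.2 -259.4  271.   182.9    1.1] mean [ 532.2 -259.2]
   scene [ 525.6 -257.3  285.9  183.6    1.2] mean [ 550.1 -256.9]
work [283. 124.] [665.4 -85.2  14.2] 3.2
work [279. 226.] [419.5 -68.5  18.1] 6.6
work [212. 218.] [434.   84.8  37.3] 11.5
work [225. 118.] [675.6  59.6  20.1] 7.3
   top [547.4  -7.9 241.3 152.3  -5.9] mean [547.6  -4.5]
   scene [547.9   2.7 262.5 152.4  -4.8] mean [549.9   1.4]
off [160. 226.] [415.5 202.    9.2] 2.1
off [103. 230.] [406.3 333.5   9.2] 3.3
off [104. 133.] [638.1 347.8   8.7] 2.9
off [159. 131.] [644.4 216.8   9.1] 2.0
   top [526.6 273.6 231.9 131.2   3.5] mean [526.3 273.7]
   scene [525.4 276.1 232.8 132.5   3.5] mean [525.5 276.3]
```

View pics/ov2.png

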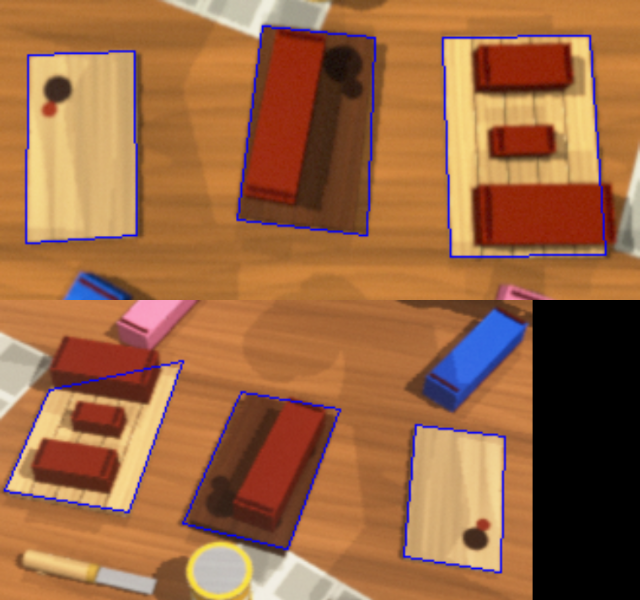

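The offcut and drying-board fits are good: sizes within 3 mm, offcut height 9. The work board's right edge still includes shadow at the bottom right, so I'll redo only that one with a tighter mask.

```bash
python3 - <<'E'
from m2 import *
Q={}
for n in ROI:
    im=big(cv2.medianBlur(cv2.imread(f"pics/{n}0.png"),3)[:,:,::-1]);R,G,B=[im[...,i] for i in range(3)]
    mk=((R<(112 if n=="top" else 114))&(R-G<70)&((R>76)|(n=="top"))|((R-G>70)&(G<60))).astype(np.uint8)
    c=max(blobs(mk,{"top":(205,290,115,230),"scene":(215,305,180,272)}[n],100,21 if n=="scene" else 5),key=cv2.contourArea)
    Q[n]=corners(c); d=(im[:,:,::-1]).clip(0,255).astype(np.uint8); cv2.polylines(d,[(Q[n]*UP+1.5).round().astype(int)],1,(255,0,0)); cv2.drawContours(d,[c],0,(0,255,0))
    Q[n+"d"]=d[440:940,800:1200] if n=="top" else d[690:1090,830:1230]
    print(n,rect(plane(n,Q[n],26)).round(1),plane(n,Q[n],26).round(1).tolist())
for p in Q["top"]:
    r=min((tri(p,s) for s in Q["scene"]),key=lambda t:np.hypot(t[1],.3*(t[0][2]-26)));print(p.round(1),r[0].round(1),round(r[1],1))
cv2.imwrite("pics/wk.png",np.hstack([Q["topd"][:400],Q["scened"]]))
E
```

```text
top [548.6  -1.3 240.2 138.2  -5.8] [[661.2, -82.1], [422.2, -57.9], [437.4, 78.0], [670.4, 55.8]]
scene [542.9   4.6 257.  142.9  -5.8] [[422.3, 88.7], [678.0, 62.6], [663.2, -78.9], [432.1, -56.0]]
[283.2 123.6] [661.8 -80.9  23.5] 2.9
[272.7 224.6] [422.9 -58.5  14.4] 0.3
[212.9 217.1] [435.   83.2  39.7] 13.4
[225.1 119.1] [673.2  59.1  16.9] 5.3
```

View pics/wk.png

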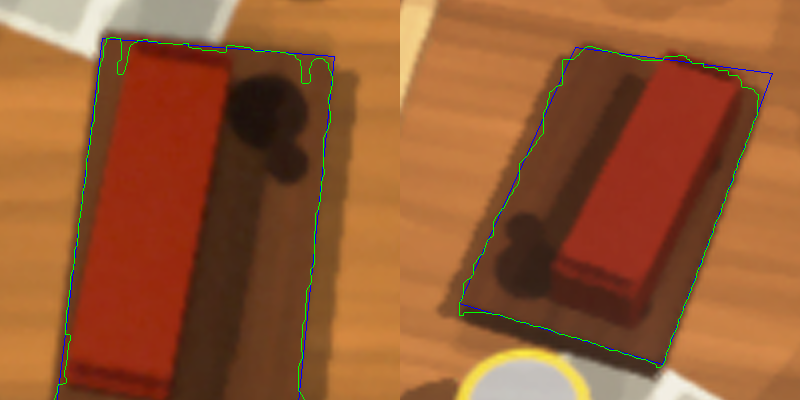

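The tight mask gives the work board at (548.6, -1.3), yaw -5.8°, 240×138 mm, which matches its given size. Casting both views at the given panel heights makes the box centres agree within 1–3 mm. First move: long box to the offcut.

```bash
cat > act.py <<'E'
from vis import *
from scipy.spatial.transform import Rotation as Ro
H=dict(large=48,medium=40,small=32,long=42); GR=dict(large=28,medium=26,small=23,long=26) # grasp height above rim
def quat(deg):
    q=(Ro.from_euler("z",deg,degrees=True)*Ro.from_euler("x",180,degrees=True)).as_quat(); return q[[3,0,1,2]]
def tcp(xy,rim,name): return np.array([xy[0],xy[1],rim+GR[name]-8])
def best(xy,z,deg):   # pick the half turn with wrist nearest
    q0=env.read_state()["qpos"]; c=[(np.abs(np.array(j)-q0).max(),d) for d in(deg,deg+180,deg-180) if (j:=env.ik([*xy,z],quat(d))) is not None]
    return min(c)[1]
def rep(s): t=env.read_state();print(s,"t",round(t["t"],1),"pos",t["eef_pos"].round(1),"w",round(t["width"],1),"gf",np.round(t["gripper_force"],1),"F",np.round(t["ft_force"],1),"j6",round(t["qpos"][5],2));return t
def pick(name,xy,rim,deg,zc=200):
    d=best(xy,zc,deg); p=tcp(xy,rim,name)
    env.movep([*xy,zc],quat(d)); 
    if env.servo_line(p+[0,0,25],max_speed=200,max_force=15): rep("BLOCKED");raise SystemExit
    if env.servo_line(p,max_speed=60,max_force=10): rep("BLOCKED");raise SystemExit
    env.grab(35); rep("grabbed"); env.servo_line([*xy,zc],max_speed=200); rep("lifted")
def place(name,xy,rim,deg,zc=200):
    d=best(xy,zc,deg); p=tcp(xy,rim,name)
    env.movep([*xy,zc],quat(d)); env.servo_line(p+[0,0,15],max_speed=150)
    hit=env.servo_line(p-[0,0,5],max_speed=20,max_force=6); s=rep(f"down hit={hit} dz={0:.0f}"); print("rim height measured",round(s["eef_pos"][2]+8-GR[name],1))
    env.open_jaws(); env.servo_line([*xy,zc],max_speed=200); rep("released")
def snap(tag):
    caps={n:cams.capture(n) for n in ROI}
    for n in caps: cv2.imwrite(f"pics/{n}_{tag}.png",caps[n][:,:,::-1])
    return caps
def panels(caps,ztop):  # inner panels cast at height ztop, near which triangulation agrees
    from m2 import boxes
    for p,g,a,b in boxes(caps): print("panel",p.round(1),"gap",round(g,1),"top",a.round(1),"scene",b.round(1))
E
python3 - <<'E'
from act import *
pick("long",(554.6,25.6),26,-9.7)
place("long",(526.5,274.5),9,3.5)
E
```

```text
grabbed t 4.3 pos [555.   25.5  44.5] w 57.6 gf 38.8 F [-0.5 -0.4  3.1] j6 0.07
lifted t 5.2 pos [553.8  25.7 198.7] w 57.9 gf 38.3 F [-0.1  0.6 -2.3] j6 0.07
down hit=True dz=0 t 8.1 pos [526.3 274.5  27.5] w 57.6 gf 39.0 F [-0.6 -0.5  4.3] j6 0.28
rim height measured 9.5
released t 9.5 pos [525.8 274.3 198.8] w 85.3 gf 0.0 F [ 0.2 -0.5  0.4] j6 0.28
```

Contact came at 9.5 mm, confirming the offcut height. Next, the large box.

```bash
python3 - <<'E'
from act import *
pick("large",(443.6,-271.5),18,-88.7)
place("large",(548.6,-1.3),26,-5.8)
env.movep([532.3,-253.5,220],quat(best((532.3,-253.5),220,-88)))
panels(snap("a"),0)
E
```

```text
grabbed t 13.2 pos [ 444.  -271.8   38.5] w 67.9 gf 40.1 F [0.7 0.5 2.4] j6 0.84
lifted t 14.2 pos [ 442.9 -271.   198.7] w 67.5 gf 39.8 F [ 0.3 -0.3 -1.5] j6 0.84
down hit=True dz=0 t 17.1 pos [548.4  -1.2  46.5] w 67.5 gf 40.6 F [-1.5 -0.9  4.3] j6 -0.05
rim height measured 26.5
released t 18.3 pos [547.9  -1.2 198.8] w 85.1 gf 0.0 F [ 0.1  0.6 -0.8] j6 -0.05
panel [ 531.4 -255.    45.5] gap 2.1 top [ 531.6 -255.9   51.6   30.6  -87.4] scene [ 532.1 -254.3   53.4   32.6  -85.3]
panel [536.7 271.6  55.5] gap 9.5 top [525.5 272.  180.3  55.3   3.6] scene [528.2 279.  177.7  64.3   4.2]
panel [5.48e+02 2.00e-01 7.16e+01] gap 2.0 top [549.1  -0.8 130.5  68.7  -5.6] scene [545.5   1.3 129.7  70.7  -5.1]
panel [ 620.  -257.2   53.6] gap 1.9 top [ 620.1 -258.3   90.4   46.9  -87.9] scene [ 620.  -256.7   91.6   48.6  -87.4]
```

View pics/top_a.png

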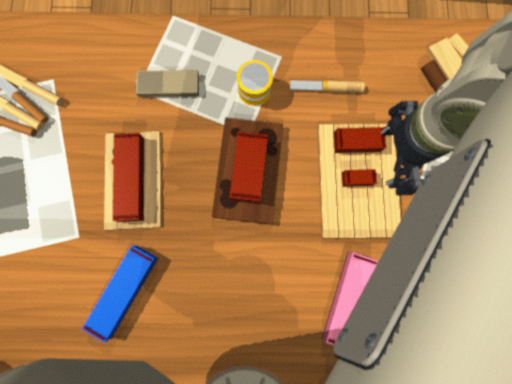

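The large box sits in the middle of the work board at px (248,167), and the long box is on the offcut. Large panel measures (548, -0.5), yaw -5.6°. Now the medium box.

```bash
python3 - <<'E'
from act import *
pick("medium",(620.5,-256.5),18,-88)
place("medium",(548.3,-0.7),74,-5.7,220)
env.movep([532.3,-253.5,220],quat(best((532.3,-253.5),220,-88)))
panels(snap("b"),0)
E
python3 - <<'E'
import cv2,numpy as np
a=cv2.imread("pics/top_b.png")[110:235,195:300];b=cv2.imread("pics/scene_b.png")[160:285,205:330]
cv2.imwrite("pics/b.png",cv2.resize(np.hstack([a,b]),None,fx=3.4,fy=3.4,interpolation=cv2.INTER_CUBIC))
E
```

```text
grabbed t 21.7 pos [ 620.9 -256.7   36.6] w 49.6 gf 37.6 F [-0.3  0.2  2.5] j6 1.02
lifted t 22.7 pos [ 619.8 -256.1  198.5] w 49.6 gf 37.4 F [ 1.4  0.3 -1.6] j6 1.02
down hit=True dz=0 t 25.3 pos [548.1  -0.6  92.5] w 49.0 gf 38.1 F [-1.  -0.5  4.3] j6 -0.05
rim height measured 74.5
released t 26.6 pos [547.8  -0.6 219. ] w 85.3 gf 0.0 F [-0.3  0.4 -0.7] j6 -0.05
panel [ 531.5 -254.9   45.7] gap 2.2 top [ 531.8 -255.9   50.6   30.3  -87.6] scene [ 532.3 -254.    54.5   32.6  -84.7]
panel [531.7 273.5  49.3] gap 6.8 top [526.6 274.2 181.8  55.8   3.6] scene [523.9 279.2 178.4  65.3   4.7]
panel [547.9   2.6 114.6] gap 0.5 top [ 5.457e+02  2.000e-01  1.106e+02  6.400e+01 -7.900e+00] scene [546.8   2.4  88.9  51.7  -4.5]
```

View pics/b.png

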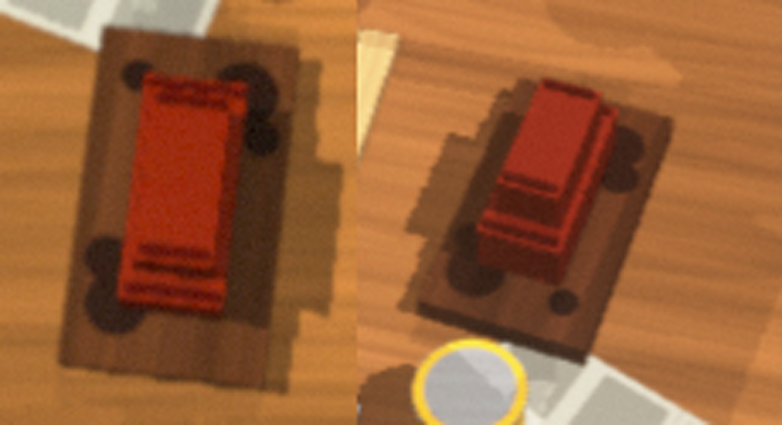

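The medium box sits centred between the rails of the large one: contact at 74.5 mm, panel triangulated at 114.6 mm. Now the small box, then the long box.

```bash
python3 - <<'E'
from act import *
pick("small",(532,-254),18,-88,220)
place("small",(548.2,-0.6),114,-5.7,240)
pick("long",(526.5,274.3),9,3.5,240)
d=best((540,0),260,0); env.movep([526,100,260],quat(d))
place("long",(532.2,-259.3),18,1.1,240)
env.movep([400,300,260],quat(best((400,300),260,3)))
panels(snap("c"),0)
E
python3 - <<'E'
import cv2,numpy as np
a=cv2.imread("pics/top_c.png")[105:250,195:415];b=cv2.imread("pics/scene_c.png")[140:285,115:315]
cv2.imwrite("pics/c.png",cv2.resize(np.hstack([a,b]),None,fx=1.9,fy=1.9,interpolation=cv2.INTER_CUBIC))
E
```

```text
grabbed t 30.0 pos [ 532.3 -254.2   33.4] w 33.4 gf 35.9 F [-0.3  0.3  2.2] j6 0.95
lifted t 31.0 pos [ 531.4 -253.6  218.7] w 33.2 gf 35.5 F [-1.1  0.  -0.8] j6 0.95
down hit=True dz=0 t 33.6 pos [ 5.480e+02 -5.000e-01  1.294e+02] w 33.4 gf 36.1 F [-1.3  0.3  3.8] j6 -0.05
rim height measured 114.4
released t 34.8 pos [ 5.478e+02 -5.000e-01  2.391e+02] w 85.5 gf 0.0 F [ 0.2 -0.7  0.6] j6 -0.05
grabbed t 37.9 pos [526.9 274.5  27.5] w 57.1 gf 38.9 F [0.1 0.3 2. ] j6 0.28
lifted t 39.1 pos [525.8 274.  238.6] w 57.6 gf 38.5 F [ 1.4  0.1 -1.6] j6 0.28
down hit=True dz=0 t 43.3 pos [ 532.  -259.2   36.5] w 57.6 gf 39.1 F [-0.7  0.3  4.8] j6 -0.61
rim height measured 18.5
released t 44.9 pos [ 531.7 -258.9  238.8] w 85.2 gf 0.0 F [-0.4 -0.2 -0.6] j6 -0.61
panel [ 530.3 -258.5   53.6] gap 2.4 top [ 532.7 -259.8  177.6   57.2    0.9] scene [ 525.4 -257.4  179.9   58.2    1.2]
panel [545.3   5.8 145.3] gap 7.7 top [540.1   6.4 105.9  45.7  -5.8] scene [545.4   1.7  49.6  35.6  -4.2]
```

View pics/c.png

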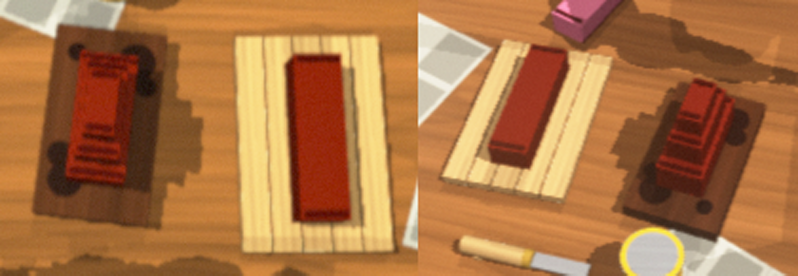

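The picture shows the long box alone and centred on the drying board (px 318,138 in the crop), and the three-box pile straight and centred on the work board (px 100,118). In the scene view the three panel centres agree within 1.5 mm, and contact heights were 26.5, 74.5, 114.4 and 18.5 mm, as they should be. I'll hand it in.

```bash
python3 -c "
from cell import env;print(env.job_done())"
```

```text
the job is handed in; nothing more can be done
None
```

I handed the job in at about 46 s of the 128 s allowed: the long box lies alone in the middle of the drying board, and the large, medium and small boxes are piled centred on the work board; the judged result was not shown to me.

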